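# Drop the used tasting fork through the sprung flap of the cutlery tub

### The arm

A 6-joint arm with a two-finger parallel gripper is mounted at the origin on a cart in front of the work surface, level with it; the furniture and walls round the work are solid. World frame = base frame: x ahead of the robot, y to its left, z up, the work surface at z = 0. Lengths are in m, angles in degrees, forces in N, time in s.
With the tool pointing down it reaches from about 0.4 to 0.825 m from the base axis. Payload 7 kg.
Tool frame: the origin (TCP) lies between the finger pads; the fingertips stand 25 mm ahead of it and the grasp point (between the pads) lies 6 mm ahead of it; z points along the fingers, y is the line along which they close (so a half turn about z gives the same grasp; the last joint's range is limited). The gripper opens to 88 mm and grips with 3 to 60 N. Pads are 19 mm wide; open, the fingers measure 130 mm over their backs; the gripper's body (78 mm by 193 mm) begins 47 mm behind the grasp point.
Start: joints at [-51.675, 20.546, 0.682, 0, -70.136, -16.507], TCP at [0.251, -0.627, 0.252] pointing down, gripper open.
Joint ranges: [-176.03, 176.03], [-82.01, 121.73], [-58.28, 71.71], [-173.87, 95.51], [-174.79, -0.11], [-173.66, 173.66]. Speed limits (degrees/s): [136.94, 136.94, 172.46, 180, 180, 180].

### API

Orientations are given as [roll, pitch, yaw] about the fixed x, y, z axes, in that order (R = Rz(yaw) Ry(pitch) Rx(roll)).
In Python, from plant import ctrl gives the robot as it stands.
- The arm moves only by the tool step_hand, called after "Call:" as a command line: name --pt "numbers of a row" for each row, then --argument value for the rest. Schema: {"type":"object","properties":{"offsets":{"type":"array","items":{"type":"array","items":{"type":"number"},"minItems":5,"maxItems":5},"minItems":1,"maxItems":8},"only":{"type":"string"},"quiet":{"type":"boolean"},"lines":{"type":"string"}},"required":["offsets"],"additionalProperties":false}. offsets is a list of rows, 1 to 8 of them, each of 5 numbers: dx, dy, dz in parts of the range, where 1.0 means 0.8 m, then a turn about the tool's z in a scale on which 1.0 is 360 degrees, then the finger opening in m; each row is the pose to reach, as a shift and turn from the pose commanded when the call began, along the tool's axes at that moment; what a row does not reach only later rows make up. A row lasts 1/8 s, in which the tool goes at most 0.0625 m and 10.7 degrees, less where a joint would pass 70% of its speed; a pose out of reach is approached as far as the arm can. The fingers move at their own pace and stop on an object; the grip force is fixed at half the most. Time passes only in rows, so rows that do not move let the fingers close. The tool returns the time, the measured TCP pose, the force, the opening and the grip force at its end. only (a regular expression) keeps the lines of the reply that match it, lines (a string "A,B") keeps lines A to B, and quiet returns only ok. Shift and turn numbers lie between -1 and 1, and a call with a number outside is refused. Input that does not fit is refused with a message, and nothing moves.
- ctrl.get_obs(): the state, without advancing time (a new reading comes with each control period).
- ctrl.snapshot(name): name is "side" or "top" or "wrist"; returns a dict with "frame" (420x560x3 uint8, red, green, blue), "z_map" (420x560 float32, m along the optical axis (not along the pixel's ray), 0 where there is no reading), "fovy" (degrees; the focal length in pixels is half the picture's height over the tangent of half this angle, whatever the lens; pixels are square), "cx", "cy" (the principal point, pixels), "R" (3x3) and "t" (3): a world point X has camera coordinates R X + t; the wrist camera has in their place "T_tool_cam" (4x4, takes a point from camera to tool coordinates, whose origin is the TCP and whose axes are the flange's). Camera axes: x right, y down, z forward; pixel columns grow to the right and rows downward; lengths in m; the calibration is good to about 2 mm. The wrist camera is an equidistant fisheye: a pixel r from the principal point sees the ray r / f radians off the axis. A picture is of the moment at which its call begins: read the wrist's pose just before it.
- ctrl.close_job(): hands the job in; it is judged then, once.
The state is a dict: "clock": time; "joint_pos": joint angles; "qvel": joint speeds; "tau": joint torques, N m; "tool_pos": TCP position; "orientation": TCP orientation; "force": force on the tool from outside, world axes, zero at the start; "moment": the same for the moment, N m; "opening": finger opening in m; "gripper_force": force on a finger pad.
Only numpy, scipy, OpenCV 4.12 (cv2) and the standard library are available. Lean on these libraries where they do the work, as an engineer would, in place of code of your own. Each camera call takes 0.05 s, during which the arm holds its last target. There are 200 camera calls.

### The job

The used tasting fork with the green handle lies on the landing shelf of the clear soiled-cutlery tub: put it into the tub through the sprung flap. Press the flap down with one finger and, while that finger keeps it open, push the fork over the edge of the shelf with the other finger; only push the fork, never lift it. Then let the flap spring fully shut behind it, and leave everything else on the worktop where it stands.

Things in the scene. Friction and masses are not known exactly. Their poses are not given: they have to be found in the camera images.
- tub: Soiled-cutlery tub, fixed to the worktop: clear plastic tub 272 x 232 mm, 107 mm deep, under a steel cover 286 x 250 mm. Origin: centre of its underside, on the worktop; x points from the landing shelf to the flap, y along the shelf edge (left, seen from the shelf side), z up. Two steel cheeks 31 mm higher than the shelf run along both sides of shelf and flap, 216 mm apart. Nothing stands over it.
- shelf_edge (a point): Middle of the landing shelf's edge over which the fork goes, on the shelf's top: x = -10, y = 0, z = 120 mm in the tub's frame, axes parallel to it. The shelf is level, 132 mm deep (from x = -142 to -10 mm in the tub's frame); beyond the edge is the opening with the flap. The tub's floor lies 113 mm below the shelf; one used spoon lies on it.
- flap_hinge (a point): Middle of the flap's hinge line at its far edge: x = 120, y = 0, z = 144 mm in the tub's frame; the hinge runs along the tub's y. Behind it a steel bar (x = 128 to 142 mm) stands 28 mm higher than the shelf.
- flap_pad (a point): Centre of the black ribbed finger pad (70 x 60 mm) on top of the flap, 70 mm from the hinge; it moves with the flap. The flap is a flat steel plate 208 mm wide that reaches from the hinge 125 mm towards the shelf. Shut, it is level, its top 24 mm higher than the shelf; its folded lip, 5 mm beyond the shelf edge and reaching down to shelf height, bars the fork's way.
- flap (a joint): Angle of the flap (rad): 0 shut, grows as it is pressed down into the tub, stop at 0.90. Open, it slopes down towards the shelf, and what goes over the shelf edge slides down it and under the shelf into the tub (polished, slippery). A spring shuts it at once when let go: 0.07 N m when shut, 0.17 N m at 0.7 rad (some 3 N of finger force at 50 mm from the hinge).
- fork: Used tasting fork, 155 mm long, 22 mm wide, up to 14 mm high, 22 g (may vary), steel with a green handle; loose, lying on the landing shelf roughly along the shelf edge. Its sides are upright in the lowest 4 mm and lean inwards above, so it is best pushed low, near its middle. Origin at its middle, on the underside; x along its length, z up.
- clean_spoon: Clean tasting spoon, 201 x 40 x 18 mm, lying on the worktop to the left of the tub; origin at its middle, underside. To be left alone.
- sauce_ramekin: White ramekin with red sauce, 71 mm across, 44 mm high, on the worktop to the right of the tub; origin at the centre of its underside. To be left alone.
- salt: Salt shaker, 44 mm across, 90 mm high, on the worktop farther to the right; origin at the centre of its underside. To be left alone.

How it is judged:
By the outcome, as a careful person would: the job done as asked, in the order asked, and still so for the second after the job is handed in, with the robot touching nothing.
It also fails if it takes over 40 s, if anything falls off the work surface, if the arm or the gripper's body presses on something with over 40 N, if the wrist force passes 120 N, or if a joint passes its speed limit or range.

## Working session

There is one attempt and no reset: what is moved stays moved. The work goes in short steps, Python scripts to look and compute and a tool call to move; the robot and the scene stay as the last step left them, time stands still between calls to the robot, and variables do not carry over. Pictures are saved under pics/ and viewed, at most 10 in all, crops included, and the job is handed in when it is done.

```bash
ls; mkdir -p pics
```

Create h.py:
```python
import numpy as np,cv2
from plant import ctrl
def ray(s,u,v):
    f=210/np.tan(np.radians(s["fovy"])/2)
    d=np.array([(u-s["cx"])/f,(v-s["cy"])/f,1.]);R=np.array(s["R"]);t=np.array(s["t"])
    return -R.T@t,R.T@d
def onplane(s,u,v,z):
    c,d=ray(s,u,v);return c+d*(z-c[2])/d[2]
def cloud(s):
    f=210/np.tan(np.radians(s["fovy"])/2);Z=s["z_map"];v,u=np.mgrid[:Z.shape[0],:Z.shape[1]]
    P=np.stack([(u-s["cx"])/f*Z,(v-s["cy"])/f*Z,Z],-1)
    return (P-np.array(s["t"]))@np.array(s["R"])
def save(s,n): cv2.imwrite(f"pics/{n}.png",s["frame"][:,:,::-1])
```

Run:
```python
from h import *
import pickle
o=ctrl.get_obs();print({k:np.round(o[k],3) for k in("clock","tool_pos","orientation","force","opening")})
for n in("top","side"):
    s=ctrl.snapshot(n);save(s,n+"0");pickle.dump(s,open(n+"0.pkl","wb"))
    print(n,s["fovy"],-np.array(s["R"]).T@s["t"],np.round(s["R"],2).tolist())
```

```text
pics
plant.py
{'clock': np.float64(0.0), 'tool_pos': array([ 0.251, -0.626,  0.251]), 'orientation': array([ 1.79905e+02, -8.00000e-03, -1.58194e+02]), 'force': array([ 0.004, -0.221,  0.142]), 'opening': np.float64(0.088)}
top 55.225025597982345 [0.38264371 0.05663511 1.20208364] [[-0.02, -1.0, -0.0], [-0.98, 0.02, -0.17], [0.17, -0.0, -0.98]]
side 55.076295663163876 [0.21305771 0.85099857 0.59791736] [[-0.9, -0.44, 0.02], [-0.24, 0.44, -0.87], [0.37, -0.78, -0.5]]
```

View pics/top0.png

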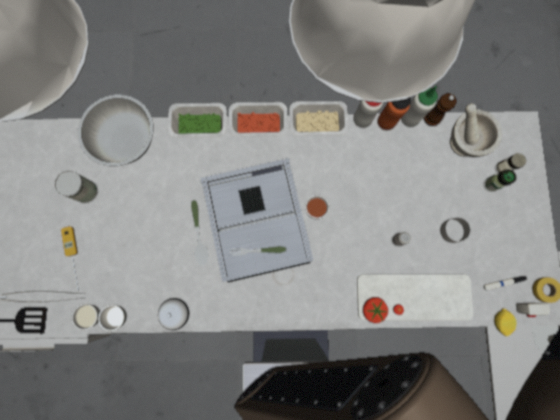

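View pics/side0.png

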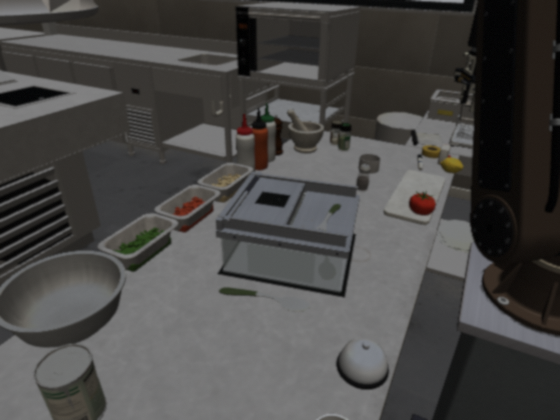

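The top view shows the tub cover with corners at about (202,180), (289,160), (311,262) and (227,281). The pad is at (251,200) and the fork runs from (233,249) to (287,250), with its handle on the right. The side view agrees. Next I'll measure them.

Run:
```python
from h import *
import pickle
s=pickle.load(open("top0.pkl","rb"));P=cloud(s);I=s["frame"];h=cv2.cvtColor(I,cv2.COLOR_RGB2HSV)
sub=np.zeros(I.shape[:2],bool);sub[150:295,190:325]=1
# cover: points with height .10-.17
m=(sub&(P[...,2]>.1)&(P[...,2]<.17)).astype(np.uint8)
c=max(cv2.findContours(m,0,2)[0],key=cv2.contourArea)
W=np.array([P[v,u] for u,v in c[:,0]]);r=cv2.minAreaRect((W[:,:2]*1000).astype(np.float32));print("cover rect",r, np.percentile(W[:,2],[10,50,90]))
print("heights hist",[(round(a,3),n) for n,a in zip(*np.histogram(P[...,2][m>0],bins=np.arange(.1,.17,.005)))])
pad=(sub&(I.max(2)<60)).astype(np.uint8)
n,l,st,ce=cv2.connectedComponentsWithStats(pad)
for i in range(1,n):
    if st[i,4]>40:
        uu=np.argwhere(l==i)[:,::-1].astype(np.float32);W=np.array([onplane(s,u,v,.146)[:2]*1000 for u,v in uu],np.float32)
        print("dark",ce[i],st[i,4],W.mean(0),cv2.minAreaRect(W),np.median(P[...,2][l==i]))
g=((h[...,0]>28)&(h[...,0]<85)&(h[...,1]>70)&sub).astype(np.uint8)
n,l,st,ce=cv2.connectedComponentsWithStats(g)
for i in range(1,n):
    if st[i,4]>20:
        uu=np.argwhere(l==i)[:,::-1];W=np.array([onplane(s,u,v,.127)[:2]*1000 for u,v in uu],np.float32)
        print("green",ce[i],st[i,4],W.mean(0),cv2.minAreaRect(W),np.median(P[...,2][l==i]))
cv2.imwrite("pics/c1.png",cv2.resize(I[150:295,190:325,::-1],None,fx=4,fy=4,interpolation=cv2.INTER_CUBIC))
```

```text
cover rect ((544.7442626953125, 113.05530548095703), (285.99853515625, 250.44491577148438), 12.047079086303711) [0.11515046 0.11969168 0.1471356 ]
heights hist [(np.float64(0.1), np.int64(4)), (np.float64(0.105), np.int64(6)), (np.float64(0.11), np.int64(113)), (np.float64(0.115), np.int64(2939)), (np.float64(0.12), np.int64(1431)), (np.float64(0.125), np.int64(166)), (np.float64(0.13), np.int64(123)), (np.float64(0.135), np.int64(251)), (np.float64(0.14), np.int64(2717)), (np.float64(0.145), np.int64(1475)), (np.float64(0.15), np.int64(261)), (np.float64(0.155), np.int64(4)), (np.float64(0.16), np.int64(0)), (np.float64(0.165), np.int64(0))]
dark [251.44370861 199.84768212] 453 [594.0667   123.203636] ((594.1197509765625, 123.37713623046875), (62.61931610107422, 53.24195098876953), 12.083173751831055) 0.14422370888695563
green [194.75       211.23076923] 52 [569.173   278.60223] ((565.9739990234375, 277.899658203125), (58.68439865112305, 7.7199530601501465), 8.033907890319824) 0.00829616180141536
green [275.41666667 249.25      ] 36 [462.1149   61.30953] ((462.8018798828125, 62.405975341796875), (42.730735778808594, 5.3301215171813965), 88.94845581054688) 0.12738286682045769
```

View pics/c1.png

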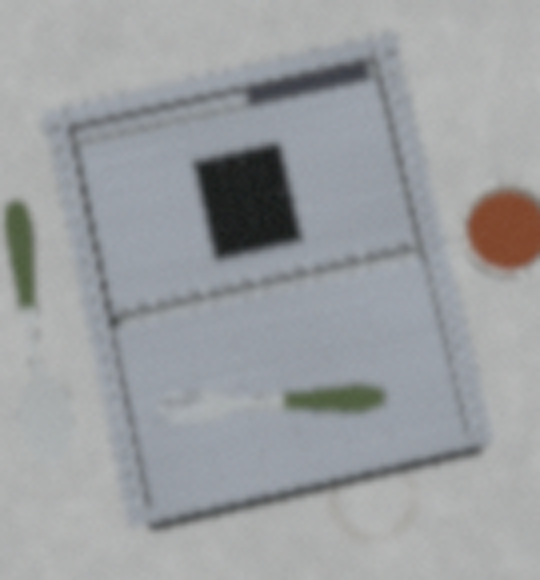

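Add to h.py:
```python
C=np.array([.5447,.1131]);a=np.radians(12.06);Rt=np.array([[np.cos(a),np.sin(a)],[-np.sin(a),np.cos(a)]])
def tub(p): return Rt@(np.array(p)[:2]-C)
def where():
    o=ctrl.get_obs();p=o["tool_pos"];print("clk",round(o["clock"],2),"tub mm",(tub(p)*1000).round(1),"z",round(p[2]*1000,1),"rpy",np.round(o["orientation"],2),"F",np.round(o["force"],1),"op",round(o["opening"],4))
    return o
def delta(x,y,z):  # mm in tub frame -> tool shift
    from scipy.spatial.transform import Rotation as Ro
    o=where();w=np.r_[C+Rt.T@np.array([x,y])/1000,z/1000]
    print("world",w.round(4),"shift",(Ro.from_euler("xyz",o["orientation"],degrees=True).inv().apply(w-o["tool_pos"])).round(4))
```

Run:
```python
from h import *
import pickle
s=pickle.load(open("top0.pkl","rb"));P=cloud(s)
e=[onplane(s,190+u/4-.4,150+v/4-.4,.126) for u,v in((157,400),(386,398),(285,400))]
for p in e: print(p.round(4),(tub(p)*1000).round(1))
print(np.linalg.norm(e[0]-e[1]),"mid",(tub((e[0]+e[1])/2)*1000).round(1))
# depth-based check: raised points on the shelf
q=(P[...,:2]-C)@Rt.T*1000;m=(abs(q[...,1])<95)&(q[...,0]>-130)&(q[...,0]<-20)
z=P[...,2];print("shelf z",np.median(z[m]));k=m&(z>np.median(z[m])+.004);print(k.sum(),cv2.minAreaRect(q[k].astype(np.float32)))
delta(-30,0,230)
```

```text
[0.4635 0.1858 0.126 ] [-64.2  88.1]
[0.4621 0.0327 0.126 ] [-97.6 -61.3]
[0.462  0.1003 0.126 ] [-83.6   4.7]
0.1530609317277938 mid [-80.9  13.4]
shelf z 0.11919853159552785
242 ((-75.85905456542969, 1.6976089477539062), (100.69863891601562, 181.29359436035156), 0.5190186500549316)
clk 0.1 tub mm [-442.  -661.6] z 250.7 rpy [ 1.7992e+02 -1.0000e-02 -1.5819e+02] F [ 0.6 -0.   0.3] op 0.0875
world [0.5154 0.1068 0.23  ] shift [-0.5181  0.5823  0.0215]
```

Careful with the scale: shifts go in shares of 0.8 m and turns go in shares of 360 degrees. That gives: 0.35 m / 0.8 = 0.4375, -0.31 m / 0.8 = -0.3875, -80 degrees / 360 = -0.2222.

Call:
step_hand --pt "-0.3875 0.4375 0.0125 -0.2222 0.088" --pt "-0.3875 0.4375 0.0125 -0.2222 0.088" --pt "-0.3875 0.4375 0.0125 -0.2222 0.088" --pt "-0.3875 0.4375 0.0125 -0.2222 0.088" --pt "-0.3875 0.4375 0.0125 -0.2222 0.088" --pt "-0.3875 0.4375 0.0125 -0.2222 0.088" --pt "-0.3875 0.4375 0.0125 -0.2222 0.088" --pt "-0.3875 0.4375 0.0125 -0.2222 0.088"

```text
clock: 1.1
tool_pos: [0.4089, -0.184, 0.2416]
orientation: [-180.0, 0.0, -77.8]
force: [-0.6, -0.6, 0.2]
opening: 0.0878
gripper_force: 0.0
```

```bash
python3 -c "
from h import *
delta(-52,10,230)"
```

```text
clk 1.1 tub mm [-194.8 -262.2] z 241.6 rpy [-1.7997e+02  1.0000e-02 -7.7810e+01] F [-0.6 -0.6  0.2] op 0.0878
world [0.4918 0.112  0.23  ] shift [-0.2718 -0.1435  0.0117]
```

Converted, -0.271 m / 0.8 = -0.3388, -0.143 m / 0.8 = -0.1788.

Call:
step_hand --pt "-0.3388 -0.1788 0.015 0 0.088" --pt "-0.3388 -0.1788 0.015 0 0.088" --pt "-0.3388 -0.1788 0.015 0 0.088" --pt "-0.3388 -0.1788 0.015 0 0.088" --pt "-0.3388 -0.1788 0.015 0 0.088" --pt "-0.3388 -0.1788 0.015 0 0.088"

```text
clock: 1.85
tool_pos: [0.4936, 0.1112, 0.2287]
orientation: [179.9, -0.0, -78.0]
force: [0.2, 0.6, -0.3]
opening: 0.0878
gripper_force: 0.0
```

Run:
```python
from h import *
import pickle
delta(-52,10,230)
s=ctrl.snapshot("wrist");save(s,"w1");pickle.dump(s,open("w1.pkl","wb"));print(s["fovy"],s["cx"],s["cy"],np.round(s["T_tool_cam"],3))
```

```text
clk 1.85 tub mm [-50.4   8.8] z 228.7 rpy [ 1.7994e+02 -2.0000e-02 -7.7960e+01] F [ 0.2  0.6 -0.3] op 0.0878
world [0.4918 0.112  0.23  ] shift [-0.0012  0.0016 -0.0013]
65.70646984690485 281.1649149252827 206.260129366511 [[-0.    -0.963 -0.268  0.073]
 [ 1.    -0.     0.     0.   ]
 [-0.    -0.268  0.963 -0.133]
 [ 0.     0.     0.     1.   ]]
```

View pics/w1.png

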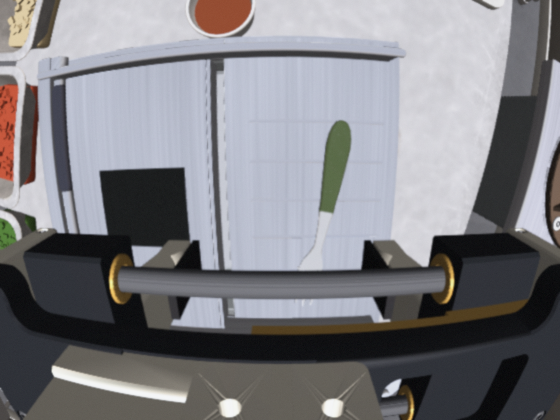

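The wrist view shows the handle end at (342,122), the neck joint at (325,212) and the tines hidden below (308,300). The flap/shelf gap is at u≈217. I'll check these against the top-camera estimates.

Run:
```python
from h import *
import pickle
from scipy.spatial.transform import Rotation as Ro
s=pickle.load(open("w1.pkl","rb"));o=ctrl.get_obs();T=np.array(s["T_tool_cam"]);f=210/np.tan(np.radians(s["fovy"])/2)
R=Ro.from_euler("xyz",o["orientation"],degrees=True).as_matrix()
def wp(u,v,z):
    d=np.array([u-s["cx"],v-s["cy"]]);r=np.hypot(*d);th=r/f
    d=R@T[:3,:3]@np.r_[d/r*np.sin(th),np.cos(th)];c=o["tool_pos"]+R@T[:3,3]
    return (tub(c+d*(z-c[2])/d[2])*1000).round(1)
for n,u,v,z in(("handle end",343,121,.124),("handle R",350,150,.122),("handle L",328,150,.122),("neck",325,212,.124),("neckL",320,212,.122),("neckR",333,212,.122),("shelf edge",221,150,.12),("lip line top",208,150,.144),("edge low",232,310,.12),("pad TL",101,170,.144),("pad TR",185,168,.144)): print(n,wp(u,v,z))
```

```text
handle end [-97.4 -63.9]
handle R [-103.6  -42.2]
handle L [-86.9 -41.9]
neck [-85.7   5.5]
neckL [-82.    6.1]
neckR [-92.3   6.1]
shelf edge [ -6.7 -42.1]
lip line top [ -2.1 -44.6]
edge low [-8.1 97.6]
pad TL [ 83.9 -33.4]
pad TR [ 15.1 -32.5]
```

Converted, 0.05 m / 0.8 = 0.0625, 0.0036 m / 0.8 = 0.0045.

Call:
step_hand --pt "-0.0013 0.0045 0.0375 0 0.088" --pt "-0.0013 0.0045 0.0625 0 0.088" --pt "-0.0013 0.0045 0.0625 0 0.088"

```text
clock: 2.28
tool_pos: [0.4881, 0.1068, 0.1784]
orientation: [179.8, -0.1, -78.3]
force: [-0.1, -0.1, -0.3]
opening: 0.0875
gripper_force: 0.0
```

```bash
python3 -c "
from h import *
delta(-54,10,147.5)"
```

```text
clk 2.27 tub mm [-56.7   5.6] z 178.4 rpy [ 1.7982e+02 -6.0000e-02 -7.8250e+01] F [-0.1 -0.1 -0.3] op 0.0875
world [0.4898 0.1116 0.1475] shift [-0.0044 -0.0028  0.0309]
```

Call:
step_hand --pt "0 0 0 0 0.088" --pt "0 0 0 0 0.088"

```text
clock: 2.52
tool_pos: [0.4898, 0.1083, 0.1806]
orientation: [-179.9, 0.0, -78.2]
force: [-0.5, 0.2, -0.1]
opening: 0.0877
gripper_force: 0.0
```

```bash
python3 -c "
from h import *
delta(-54,10,147.5)"
```

```text
clk 2.52 tub mm [-54.7   6.7] z 180.6 rpy [-1.799e+02  3.000e-02 -7.820e+01] F [-0.5  0.2 -0.1] op 0.0877
world [0.4898 0.1116 0.1475] shift [-0.0033 -0.0006  0.0331]
```

Converted, 0.03 m / 0.8 = 0.0375, 0.028 m / 0.8 = 0.035.

Call:
step_hand --pt "-0.0025 0 0.0188 0 0.088" --pt "-0.0025 0 0.035 0 0.088" --pt "-0.0025 0 0.0375 0 0.088" --pt "-0.0025 0 0.0375 0 0.088" --pt "-0.0025 0 0.0375 0 0.088"

```text
clock: 3.15
tool_pos: [0.489, 0.1103, 0.1497]
orientation: [-180.0, -0.0, -78.2]
force: [-1.1, -0.3, 0.6]
opening: 0.0876
gripper_force: 0.3
```

Run:
```python
from h import *
import pickle
delta(-54,10,147.5)
for n in("wrist","side"):
    s=ctrl.snapshot(n);save(s,n+"2")
where()
w=cv2.imread("pics/wrist2.png")[60:340,120:480];d=cv2.imread("pics/side2.png")[150:300,200:380]
cv2.imwrite("pics/m2.png",np.hstack([cv2.resize(w,(440,342)),cv2.resize(d,(360,342))]))
```

```text
clk 3.15 tub mm [-55.1   8.9] z 149.7 rpy [-179.99   -0.    -78.18] F [-1.1 -0.3  0.6] op 0.0876
world [0.4898 0.1116 0.1475] shift [-0.0011 -0.0011  0.0022]
clk 3.25 tub mm [-55.    8.9] z 149.8 rpy [-1.7998e+02  1.0000e-02 -7.8180e+01] F [-0.4 -0.4  0.4] op 0.0875
```

View pics/m2.png

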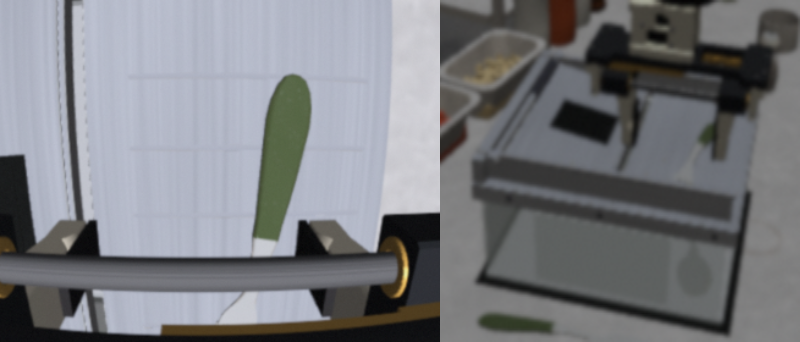

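The pusher (right finger) stands behind the fork neck, clear of it. The flap finger has started to press the flap, and a gap shows at u≈75. I'll go 2.5 mm lower, then push the first 36 mm.

Converted, -0.036 m / 0.8 = -0.045, -0.033 m / 0.8 = -0.0413.

Call:
step_hand --pt "0 0 0.0031 0 0.088" --pt "0 -0.0063 0.0031 0 0.088" --pt "0 -0.0125 0.0031 0 0.088" --pt "0 -0.0188 0.0031 0 0.088" --pt "0 -0.0263 0.0031 0 0.088" --pt "0 -0.0338 0.0031 0 0.088" --pt "0 -0.0413 0.0031 0 0.088" --pt "0 -0.045 0.0031 0 0.088"

```text
clock: 4.25
tool_pos: [0.5245, 0.1177, 0.147]
orientation: [180.0, -0.0, -78.2]
force: [-1.3, -1.0, 1.1]
opening: 0.0878
gripper_force: 0.6
```

Run:
```python
from h import *
where()
s=ctrl.snapshot("wrist");save(s,"wrist3");w=s["frame"]
t=ctrl.snapshot("side");save(t,"side3")
w=cv2.imread("pics/wrist3.png")[60:340,120:480];d=cv2.imread("pics/side3.png")[150:300,200:380]
cv2.imwrite("pics/m3.png",np.hstack([cv2.resize(w,(440,342)),cv2.resize(d,(360,342))]))
where()
```

```text
clk 4.25 tub mm [-18.8   8.7] z 147.0 rpy [179.99  -0.   -78.19] F [-1.3 -1.   1.1] op 0.0878
clk 4.35 tub mm [-18.7   8.8] z 147.1 rpy [-179.97   -0.    -78.18] F [ 0.9 -0.6  1.3] op 0.0878
```

View pics/m3.png

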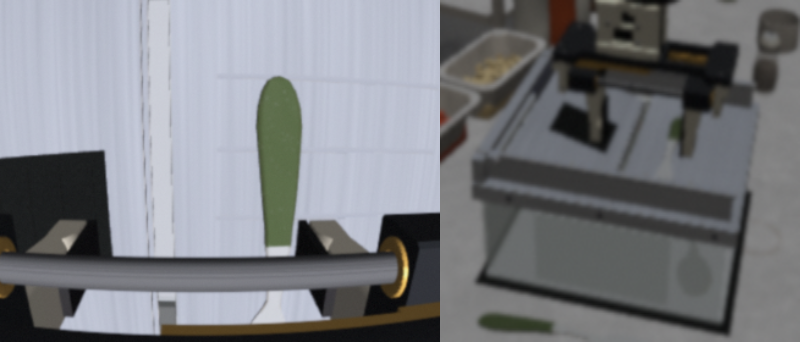

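The fork has squared up in front of the pusher, and the flap gap is open. I'll keep pushing.

Converted, -0.034 m / 0.8 = -0.0425, -0.029 m / 0.8 = -0.0363.

Call:
step_hand --pt "0 -0.0075 0 0 0.088" --pt "0 -0.015 0 0 0.088" --pt "0 -0.0225 0 0 0.088" --pt "0 -0.03 0 0 0.084" --pt "0 -0.0363 0 0 0.080" --pt "0 -0.0425 0 0 0.076" --pt "0 -0.0425 0 0 0.076"

```text
clock: 5.22
tool_pos: [0.5581, 0.1248, 0.1472]
orientation: [-179.9, 0.0, -78.2]
force: [-0.4, -1.1, 2.4]
opening: 0.0762
gripper_force: 1.0
```

Run:
```python
from h import *
where()
s=ctrl.snapshot("wrist");save(s,"wrist4");w=s["frame"]
t=ctrl.snapshot("side");save(t,"side4")
w=cv2.imread("pics/wrist4.png")[60:340,120:480];d=cv2.imread("pics/side4.png")[150:300,200:380]
cv2.imwrite("pics/m4.png",np.hstack([cv2.resize(w,(440,342)),cv2.resize(d,(360,342))]))
where()
```

```text
clk 5.22 tub mm [15.6  8.6] z 147.2 rpy [-179.95    0.    -78.18] F [-0.4 -1.1  2.4] op 0.0762
clk 5.33 tub mm [15.4  8.7] z 147.4 rpy [-1.7993e+02  1.0000e-02 -7.8180e+01] F [0.  0.6 1.1] op 0.0759
```

View pics/m4.png

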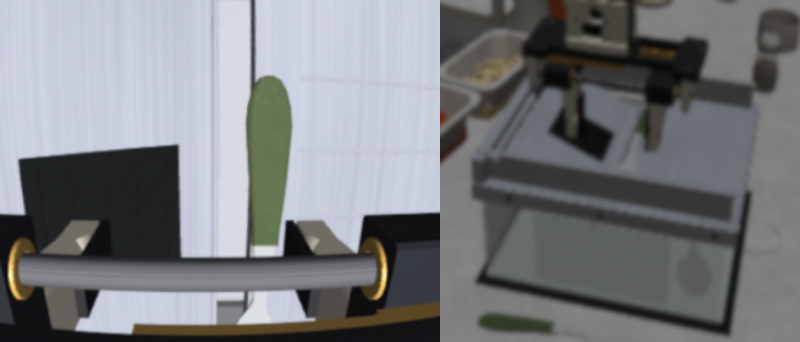

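The fork is square at the edge with the flap open beyond it. This is the final push.

Converted, -0.015 m / 0.8 = -0.0188, -0.012 m / 0.8 = -0.015.

Call:
step_hand --pt "0 -0.005 0 0 0.076" --pt "0 -0.01 0 0 0.075" --pt "0 -0.015 0 0 0.074" --pt "0 -0.0188 0 0 0.072" --pt "0 -0.0188 0 0 0.072" --pt "0 -0.0188 0 0 0.072"

```text
clock: 6.08
tool_pos: [0.5724, 0.1277, 0.1472]
orientation: [-180.0, -0.0, -78.2]
force: [-0.6, -0.6, 3.6]
opening: 0.0723
gripper_force: 1.3
```

Run:
```python
from h import *
where()
s=ctrl.snapshot("wrist");save(s,"wrist5");w=s["frame"]
t=ctrl.snapshot("side");save(t,"side5")
w=cv2.imread("pics/wrist5.png")[60:340,120:480];d=cv2.imread("pics/side5.png")[150:300,200:380]
cv2.imwrite("pics/m5.png",np.hstack([cv2.resize(w,(440,342)),cv2.resize(d,(360,342))]))
where()
```

```text
clk 6.08 tub mm [30.1  8.5] z 147.2 rpy [-179.97   -0.    -78.18] F [-0.6 -0.6  3.6] op 0.0723
clk 6.17 tub mm [30.   8.5] z 147.3 rpy [-179.96    0.    -78.18] F [-0.7 -0.7  3.5] op 0.072
```

View pics/m5.png

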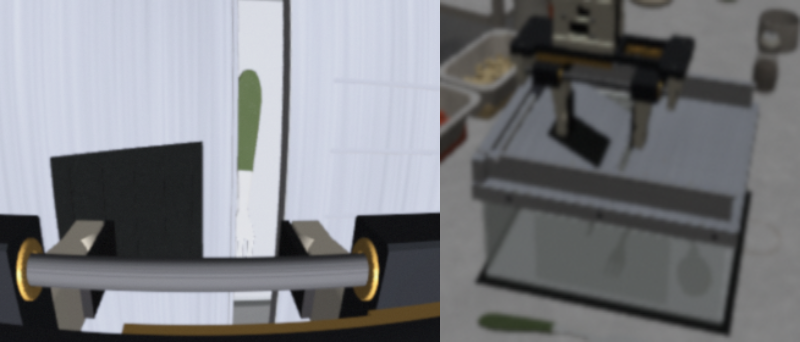

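The fork has dropped through the gap into the tub. I'll wait for it to settle, draw the pusher back clear of the lip's arc, then rise.

Converted, 0.012 m / 0.8 = 0.015, 0.006 m / 0.8 = 0.0075.

Call:
step_hand --pt "0 0 0 0 0.072" --pt "0 0 0 0 0.072" --pt "0 0 0 0 0.072" --pt "0 0.0075 0 0 0.072" --pt "0 0.015 0 0 0.072" --pt "0 0.015 0 0 0.072"

```text
clock: 6.92
tool_pos: [0.5594, 0.125, 0.147]
orientation: [179.9, 0.0, -78.2]
force: [-2.4, -0.2, 2.3]
opening: 0.0716
gripper_force: 0.9
```

Run:
```python
from h import *
where()
t=ctrl.snapshot("side");save(t,"side6");s=ctrl.snapshot("wrist");save(s,"wrist6")
w=cv2.imread("pics/wrist6.png")[60:340,120:480];d=cv2.imread("pics/side6.png")[150:300,200:380]
cv2.imwrite("pics/m6.png",np.hstack([cv2.resize(w,(390,342)),cv2.resize(d,(410,342),interpolation=cv2.INTER_CUBIC)]))
```

```text
clk 6.92 tub mm [16.8  8.6] z 147.0 rpy [ 1.7995e+02  1.0000e-02 -7.8180e+01] F [-2.4 -0.2  2.3] op 0.0716
```

View pics/m6.png

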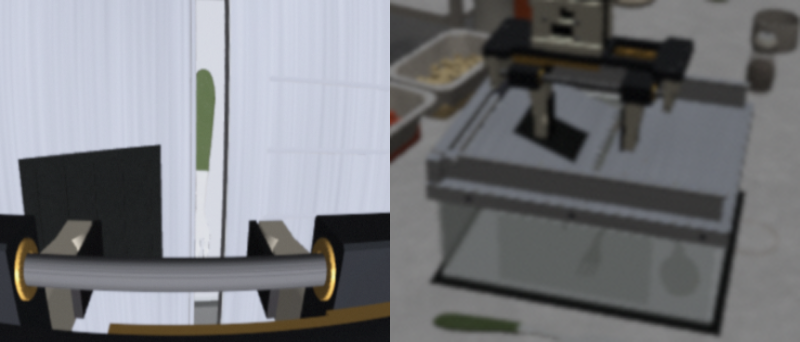

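The fork lies at rest on the tub floor. Its tines show through the clear wall at about (590,260). Now I'll raise the gripper.

Converted, -0.13 m / 0.8 = -0.1625, -0.1 m / 0.8 = -0.125.

Call:
step_hand --pt "0 0 -0.0125 0 0.072" --pt "0 0 -0.025 0 0.072" --pt "0 0 -0.0375 0 0.072" --pt "0 0 -0.075 0 0.072" --pt "0 0 -0.125 0 0.072" --pt "0 0 -0.1625 0 0.072" --pt "0 0 -0.1625 0 0.072" --pt "0 0 -0.1625 0 0.072"

```text
clock: 8.02
tool_pos: [0.5601, 0.1252, 0.277]
orientation: [180.0, 0.0, -78.2]
force: [0.4, 0.3, -0.4]
opening: 0.072
gripper_force: 0.0
```

Run:
```python
from h import *
where()
s=ctrl.snapshot("wrist");save(s,"wrist7")
t=ctrl.snapshot("side");save(t,"side7")
w=cv2.imread("pics/wrist7.png");d=cv2.imread("pics/side7.png")[150:300,200:380]
cv2.imwrite("pics/m7.png",np.hstack([cv2.resize(w,(440,342)),cv2.resize(d,(360,342))]))
```

```text
clk 8.03 tub mm [17.5  8.6] z 277.0 rpy [ 1.800e+02  2.000e-02 -7.819e+01] F [ 0.4  0.3 -0.4] op 0.072
```

View pics/m7.png

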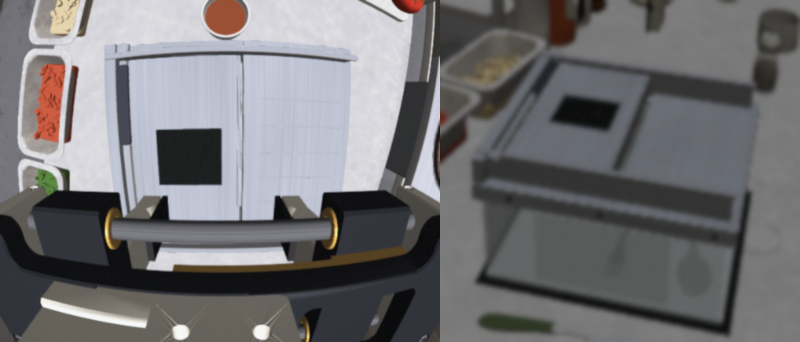

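The flap is shut, the shelf is empty, the fork is in the tub and the gripper is clear. I'll hand the job in.

```bash
python3 -c "
from plant import ctrl
print(ctrl.close_job())"
```

```text
the job is handed in; nothing more can be done
None
```

The fork is in the tub and the flap has sprung shut behind it; nothing else on the worktop was touched, and I handed the job in at about 8 s (no verdict came back).

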